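# Tuck the seam cover strip under the drainer's lap and hold it flat

### The job

Pull the drawer of the low pale drawer unit open nearly all the way, leave it open and lift the ribbed metal cover strip out of it. Lay the strip flat on the steel drainer deck and slide its plain long edge squarely under the lapped metal flap, fully home against the stop beneath, without lifting the flap and with the whole edge under it. Finish while still holding the strip with the fingers on it, pressing it firmly flat on the deck (about 10 N): do not let go, and leave the glassware, bottles, jars and bung where they stand.

Things in the scene. Friction and masses are not known exactly. Their poses are not given: they have to be found in the camera images.
- cabinet: low pale drawer unit, fixed on the worktop, 220 deep (x) x 260 wide (y) x 85 high. Origin: centre of its underside; its front (drawer) side faces its own -x. It may stand left or right of the drainer. The top panel covers the drawer from 95 mm in front of the origin (own x = -95) backwards and is 12 thick (underside 73 above the worktop)
- cabinet_drawer0 (a joint): the unit's single drawer: 0 shut, grows as it slides out along the unit's own -x, up to 0.149 m; may start up to 0.02 open; slides with about 1 N of friction. Its inner floor is 22 mm above the worktop, inside 175 (x) x 218 (y), front panel top about 73 mm above the worktop
- cabinet_drawer0_handle (a point): middle of the drawer's bar handle: a round steel bar 11 mm thick, 120 long along the unit's y, 35 mm in front of the drawer front, about 47 mm above the worktop; moves with the drawer
- strip: metal strip, about 0.2 kg: flat blade 80 (own x) x 120 (own y) x 4 thick with a grip rib standing on it along x: 10 thick, own x -35 to +5, top 40 above the underside. The plain long edge to tuck is at own x = +40. Origin: centre of the underside. Starts flat in the drawer, rib up, near its front, plain edge to the unit's back; clear of the unit's top panel once the drawer is 0.12 m out
- strip_rib (a point): point in the middle of the rib's length and thickness, 25 mm above the strip's underside: where to pinch it (fingers closing along the strip's y)
- drainer: steel drainer, fixed. Origin: worktop level, on the centre line under the lap's hinge. Deck from own x -250 (open front) to +60, y -140 to 140, 5 mm rims along both sides (from |y| = 134). The lap hangs from a 50 high upstand at x 7 to 37. Hidden stop bar under the lap: front face at own x = -62, 7 high, 200 wide. Tucking direction: own +x
- deck: the drainer's flat deck plate, top 12 mm above the worktop; same origin and axes as the drainer
- lap (a joint): the lap: a light sheet-metal flap 90 x 200 (y) x 3 mm hinged at its rear, sloping down to the front, which hangs freely 9 mm above the deck. 0 rad at rest, grows as its front edge is lifted (0.1 rad lifts the edge by 9 mm); under 1 N lifts it
- lap_edge (a point): middle of the lap's front lower edge, at own x = -90 of the drainer, 9 mm above the deck; the strip goes in below it, 28 mm deep to the stop
- wine_bottle: green glass bottle 74 across, 230 high, on the worktop between the drawer unit and the drainer; bystander. Origin: centre of its underside
- sample_jar: amber jar 48 across, 55 high, on the middle of the drawer unit's top; bystander. Origin: centre of its underside
- deck_vial: small amber jar 28 across, 40 high, on the drainer deck near its side rim; bystander. Origin: centre of its underside
- beaker: clear beaker 84 across, 110 high, on the worktop to the left; bystander. Origin: centre of its underside
- wine_glass: stemmed glass 74 across, 190 high, on the worktop to the right; bystander. Origin: centre of its underside
- reagent_bottle: white bottle 60 across, 140 high, on the worktop to the left; bystander. Origin: centre of its underside
- bung: rubber bung 40 across, 30 high, on the worktop in front of the robot, between the drawer unit and the drainer; bystander. Origin: centre of its underside

How it is judged (in metres and radians):
On the way, in this order (a step that is already met when the one before it is completed fails the run):
1. the drawer is pulled open nearly all the way (value of joint cabinet_drawer0 above 0.115 m), for 0.1 s.
2. the strip is lifted out of the drawer, held (z of strip in the frame of cabinet above 0.08 m and contact force between the fingers and strip above 0.5 N), for 0.1 s.
3. the strip's whole edge is under the lap (x of strip in the frame of drainer above -0.122 m and z of strip in the frame of drainer below 0.018 m and angle between the x axis of strip and the x axis of drainer, either way round below 0.15 rad), for 0.1 s.
At the end, for the whole second after the job is handed in: The strip's edge is within 7 mm of the stop, square to it (0.08 rad), inside the lap's width (40 mm off centre at most); strip still and flat on the deck (0.05 rad, 2.5 mm), pressed on it with over 5 N, fingers on it with over 3 N; lap at rest (under 0.03 rad); drawer open over 0.10 m (x of strip in the frame of drainer between -0.109 and -0.097 m and y of strip in the frame of drainer between -0.04 and 0.04 m and z of strip in the frame of drainer below 0.0145 m and angle between the x axis of strip and the x axis of drainer, either way round below 0.08 rad and angle between strip's own z axis and vertical below 0.05 rad and contact force between strip and deck above 5 N and contact force between the fingers and strip above 3 N and value of joint lap below 0.03 rad and value of joint cabinet_drawer0 above 0.1 m and linear speed of strip below 0.02 m/s); the arm keeps its last pose, push and grip.
It fails at once if the lap is lifted (more than 0.1 rad) (value of joint lap above 0.1 rad).
It fails at once if a bystander is moved by more than 30 mm (distance of any of wine_bottle, sample_jar, deck_vial, beaker, wine_glass, reagent_bottle, bung from where it was at the start of the episode above 0.03 m).
It also fails if it takes over 61 s, if anything falls off the work surface, if the arm or the gripper's body presses on something with over 40 N, if the wrist force passes 120 N, or if a joint passes its speed limit or range.

### The arm

A 6-joint arm with a two-finger parallel gripper is mounted at the origin on the work surface. World frame = base frame: x ahead of the robot, y to its left, z up, the work surface at z = 0. Lengths are in m, angles in degrees, forces in N, time in s.
With the tool pointing down it reaches from about 0.25 to 0.725 m from the base axis. Payload 9.7 kg.
Tool frame: the origin (TCP) lies midway between the tips of the shut fingers; the grasp point (between the pads) lies 19 mm behind it; x points along the fingers, y is the direction in which the jaws open and shut, and the axes are right-handed (so a half turn about x gives the same grasp; the last joint's range is limited). The gripper opens to 85 mm and grips with 20 to 120 N. Pads are 22 mm wide; open, the fingers measure 114 mm over their backs; the gripper's body (76 mm by 85 mm) begins 54 mm behind the grasp point. The pads swing forward as they close: fully open they stand 13 mm farther back than shut.
Start: joints at [63.312, 4.979, 10.078, 95.1, 0, 90], TCP at [0.247, 0.491, 0.231] pointing down, gripper open.
Joint ranges: [-179.16, 179.16], [-48.56, 103.87], [-65.8, 70.77], [-126.05, 130.52], [-82.76, 87.17], [-180, 180]. Speed limits (degrees/s): [127.2, 127.2, 147.25, 180, 180, 180].

### API

Orientations are given as [roll, pitch, yaw] about the fixed x, y, z axes, in that order (R = Rz(yaw) Ry(pitch) Rx(roll)).
In Python, from workcell import bot, cams gives the robot as it stands.
- The arm moves only by the tool apply_moves, never from a script. Its argument "commands" is a list of rows, each a list of 5 numbers: the shift along the tool's x, y, z in m, then the turn about the tool's x in rad, then the opening, from -1 (shut) to 1 (fully open). In form: [[tx, ty, tz, roll, hand], ...]. A call has 1 to 12 rows; each row is the pose to reach, as a shift and turn from the pose measured when the call began, along the tool's axes at that moment; what a row does not reach only later rows make up. A row lasts 1/10 s, in which the tool goes at most 50 mm and 8.59 degrees, less where a joint would pass 70% of its speed; a pose out of reach is approached as far as the arm can. A call with a gripper value outside its range is refused whole. The fingers move at their own pace and stop on an object; "newtons" is the grip in N (left out, the last holds). Time passes only in rows, so rows that repeat a pose let the fingers close. It gives the time, the measured TCP pose, the force and the opening at its end, in the units of the state.
- bot.get_obs(): the state, without advancing time (a new reading comes with each control period).
- cams.camera(name): name is "scene" or "top"; returns a dict with "frame" (480x640x3 uint8, blue, green, red), "depth" (480x640 float32, m along the optical axis (not along the pixel's ray), 0 where there is no reading), "camera_matrix" (3x3 intrinsics, pixels), "D" ([k1, k2, p1, p2, k3] as OpenCV has them; the pictures are not rectified), "R" (3x3) and "t" (3): a world point X has camera coordinates R X + t. Camera axes: x right, y down, z forward; pixel columns grow to the right and rows downward; lengths in m; the calibration is good to about 2 mm. A picture is of the moment at which its call begins.
- bot.job_done(): hands the job in, once; it reports no verdict.
Trained networks look in the newest picture that a camera, given by its name, has taken for a name from the list of things; names that differ only in an ending like _2 or _b are one class to them, and where a whole thing is asked for, a point or a joint stands for the part that bears it (a point fixed in the world has none). Each returns a list of dicts, best first, with "confidence" (0 to 1); they miss things now and then, are a little off and sometimes report something else, mostly with a low value. They report only what shows in the picture. A call takes as long as a camera call.
- cams.spot_in(name, camera): "rect" ([left, top, right, bottom] in pixels, round what is visible of it).
The state is a dict: "time": time; "q": joint angles; "qd": joint speeds; "joint_efforts": joint torques, N m; "ee_pos": TCP position; "tcp_rot": TCP orientation; "wrist_force": force on the tool from outside, world axes, zero at the start; "torque": the same for the moment, N m; "opening": finger opening in m.
Only numpy, scipy, OpenCV 4.12 (cv2) and the standard library are available. Lean on these libraries where they do the work, as an engineer would, in place of code of your own. Each camera call takes 0.05 s, during which the arm holds its last target. There are 200 camera calls.

## Working session

There is one attempt and no reset: what is moved stays moved. The work goes in short steps, Python scripts to look and compute and a tool call to move; the robot and the scene stay as the last step left them, time stands still between calls to the robot, and variables do not carry over. Pictures are saved under pics/ and viewed, about 8 in all and at most 12, crops included, and the job is handed in when it is done.

Besides the shell and the picture viewer there is one more tool, called as name(argument=value, ...) on one line, values as JSON. apply_moves: Moves the arm, as the interface text tells. Its arguments: {"type":"object","properties":{"commands":{"type":"array"},"newtons":{"type":"number"}},"required":["commands"]}

```bash
mkdir -p pics; ls
cat > h.py <<'E'
import numpy as np, cv2
from workcell import bot, cams
def snap(n):
    c=cams.camera(n); np.savez(f'{n}.npz',**{k:np.asarray(v) for k,v in c.items()}); return c
def load(n): return dict(np.load(f'{n}.npz'))
def cloud(c):
    K,D,R,t=c['camera_matrix'],c['D'],c['R'],c['t']
    h,w=c['depth'].shape; u,v=np.meshgrid(np.arange(w),np.arange(h))
    p=cv2.undistortPoints(np.stack([u,v],-1).reshape(-1,1,2).astype(np.float64),K,D).reshape(h,w,2)
    z=c['depth'][...,None]; X=np.concatenate([p*z,z],-1)
    X=(X-t.reshape(3))@R
    X[c['depth']==0]=np.nan
    return X
E
python3 - <<'E'
from h import *
print(bot.get_obs())
ims=[]
for n in ['scene','top']:
    c=snap(n); X=cloud(c); print(n,c['R'].round(3).tolist(),c['t'].round(3))
    cv2.imwrite(f'pics/{n}0.png',c['frame'])
    for o in ['cabinet','cabinet_drawer0_handle','strip','drainer','lap','wine_bottle','sample_jar','deck_vial','beaker','wine_glass','reagent_bottle','bung']:
        for r in cams.spot_in(o,n)[:2]:
            l,t,rr,b=[int(q) for q in r['rect']]; P=X[max(t,0):b,max(l,0):rr].reshape(-1,3); print(o,round(r['confidence'],2),[l,t,rr,b],np.nanmedian(P,0).round(3))
E
```

```text
pics
{'time': 0.0, 'q': array([6.33108252e+01, 5.00768870e+00, 1.00339978e+01, 9.50990756e+01,
       1.26266645e-03, 9.00003986e+01]), 'qd': array([ 0.02478417, -0.04680492, -0.01613999, -0.06650988,  0.06995466,
       -0.03685163]), 'joint_efforts': array([-3.73099247e-04, -5.20387316e+01,  4.64804649e+01,  1.61461055e-02,
       -1.18461588e-05, -8.06910293e-06]), 'ee_pos': array([0.24692245, 0.49119579, 0.23061171]), 'tcp_rot': array([ -90.99371454,   89.92722252, -117.68328873]), 'wrist_force': array([-0.01557412,  0.11149749, -0.04493349]), 'torque': array([ 0.07019796, -0.02527486,  0.01517009]), 'opening': 0.08534170261626896}
scene [[-0.483, 0.876, 0.014], [0.491, 0.284, -0.823], [-0.725, -0.39, -0.567]] [ 0.285 -0.196  1.721]
cabinet 0.76 [155, 213, 288, 305] [ 0.744 -0.215  0.072]
cabinet_drawer0_handle 0.59 [215, 211, 290, 252] [ 0.621 -0.209  0.085]
strip 0.53 [343, 292, 434, 331] [0.67  0.219 0.03 ]
drainer 0.77 [320, 258, 464, 370] [0.665 0.226 0.012]
lap 0.73 [345, 297, 433, 332] [0.682 0.225 0.031]
wine_bottle 0.73 [277, 232, 309, 320] [0.77  0.021 0.087]
sample_jar
[... 616 characters left out ...]
wer0_handle 0.77 [362, 236, 454, 261] [ 0.574 -0.243  0.024]
cabinet_drawer0_handle 0.4 [384, 185, 406, 206] [ 0.705 -0.196  0.114]
drainer 0.94 [193, 179, 298, 290] [0.624 0.22  0.014]
lap 0.69 [508, 253, 558, 290] [ 0.496 -0.557  0.009]
wine_bottle 0.57 [302, 162, 330, 204] [0.737 0.017 0.136]
sample_jar 0.79 [381, 184, 404, 207] [ 0.705 -0.19   0.109]
deck_vial 0.55 [205, 264, 212, 272] [0.522 0.316 0.051]
beaker 0.67 [110, 244, 155, 277] [0.545 0.533 0.032]
wine_glass 0.68 [510, 252, 560, 285] [ 0.503 -0.557  0.043]
wine_glass 0.51 [357, 162, 459, 262] [ 0.671 -0.24   0.083]
reagent_bottle 0.79 [104, 301, 138, 325] [0.395 0.533 0.084]
bung 0.67 [318, 274, 332, 283] [ 0.493 -0.007  0.029]
```

Run:
```python
from h import *
c=load('top'); f=c['frame'][150:310,90:470]; cv2.imwrite('pics/t1.png',cv2.resize(f,None,fx=2.1,fy=2.1,interpolation=cv2.INTER_CUBIC))
f=load('scene')['frame'][190:380,150:470]; cv2.imwrite('pics/s1.png',cv2.resize(f,None,fx=2.5,fy=2.5,interpolation=cv2.INTER_CUBIC))
X=cloud(c)
XA=np.concatenate([X.reshape(-1,3),cloud(load('scene')).reshape(-1,3)])
np.save('cl.npy',XA)
def rect(P,n):
    r=cv2.minAreaRect((P[:,:2]*1000).astype(np.float32)); print(n,len(P),r, P[:,2].mean().round(4))
for nm,Y in (('top',X.reshape(-1,3)),('scene',cloud(load('scene')).reshape(-1,3))):
    m=(Y[:,0]>.5)&(Y[:,1]<-.05)&(Y[:,1]>-.45)&(abs(Y[:,2]-.085)<.006); rect(Y[m],nm+' cabtop')
    m=(Y[:,0]>.4)&(Y[:,1]>.05)&(Y[:,1]<.4)&(abs(Y[:,2]-.012)<.005); rect(Y[m],nm+' deck')
    m=(Y[:,0]>.4)&(Y[:,1]>.05)&(Y[:,1]<.4)&(abs(Y[:,2]-.062)<.006); rect(Y[m],nm+' upstand62')
    m=(Y[:,0]>.4)&(Y[:,1]>.05)&(Y[:,1]<.4)&(abs(Y[:,2]-.050)<.005); rect(Y[m],nm+' upstand50')
    m=(Y[:,0]>.4)&(Y[:,1]>-.45)&(Y[:,1]<-.05)&(Y[:,0]<.62)&(Y[:,2]>.03)&(Y[:,2]<.065); rect(Y[m],nm+' handle')
```

```text
top cabtop 7000 ((803.1473388671875, -251.4286651611328), (290.8636474609375, 469.9774169921875), 88.84884643554688) 0.0852
top deck 6063 ((722.8045654296875, 224.80682373046875), (348.184326171875, 640.6944580078125), 89.94541931152344) 0.012
top upstand62 167 ((770.2929077148438, 256.65667724609375), (386.1221618652344, 333.6365661621094), 27.795307159423828) 0.0615
top upstand50 957 ((766.2032470703125, 262.9483642578125), (402.2879333496094, 351.5960693359375), 27.218469619750977) 0.0499
top handle 609 ((573.7655029296875, -242.65902709960938), (261.7369689941406, 87.54399871826172), 89.60600280761719) 0.0515
scene cabtop 5423 ((821.7674560546875, -244.7642822265625), (280.4762878417969, 453.6335754394531), 86.59225463867188) 0.086
scene deck 6043 ((737.5633544921875, 210.87770080566406), (640.60986328125, 327.76104736328125), 6.946770668029785) 0.0128
scene upstand62 466 ((816.2063598632812, 218.14517211914062), (508.26385498046875, 308.920654296875), 12.039318084716797) 0.0621
scene upstand50 1643 ((798.944580078125, 217.9014892578125), (529.498046875, 318.97369384765625), 9.178162574768066) 0.0502
scene handle 186 ((554.8741455078125, -201.0839385986328), (212.73422241210938, 55.833335876464844), 68.48653411865234) 0.05
```

View pics/t1.png

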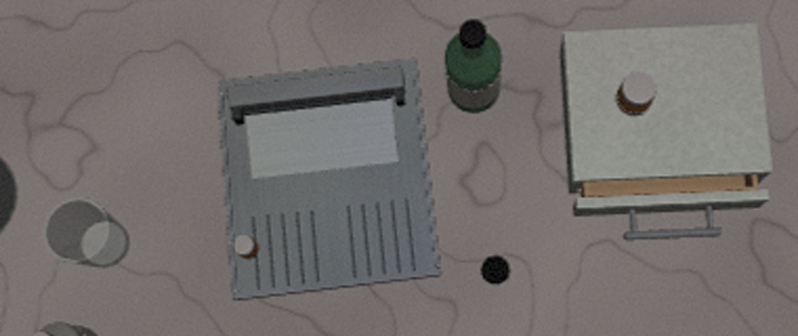

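View pics/s1.png

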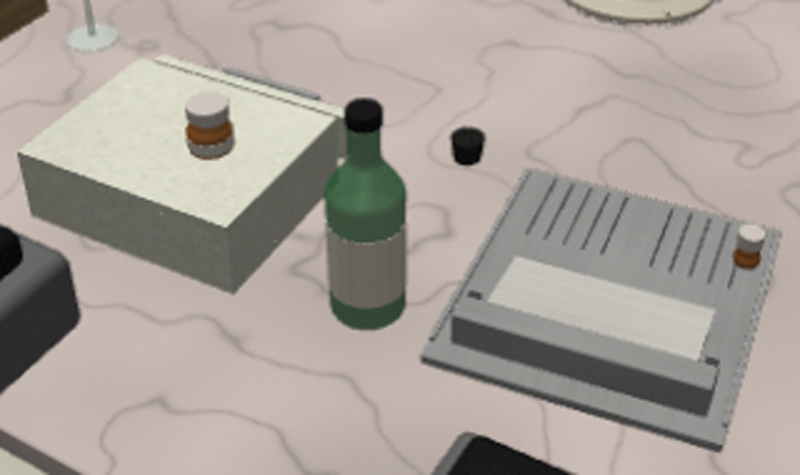

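```bash
cat >> h.py <<'E'
def ray(c,uv,z):
    p=cv2.undistortPoints(np.array(uv,float).reshape(-1,1,2),c['camera_matrix'],c['D']).reshape(-1,2)
    d=np.c_[p,np.ones(len(p))]@c['R']; o=-c['R'].T@c['t'].reshape(3)
    return o+d*((z-o[2])/d[:,2])[:,None]
from scipy.spatial.transform import Rotation as Ro
def tool(): 
    o=bot.get_obs(); return o,Ro.from_euler('xyz',o['tcp_rot'],degrees=True).as_matrix()
E
python3 - <<'E'
from h import *
c=load('top'); s=lambda a:[[90+(x+.5)/2.1-.5,150+(y+.5)/2.1-.5] for x,y in a]
print('cab',ray(c,s([(563,33),(757,25),(771,173),(570,180)]),.085).round(3).tolist())
print('handle',ray(c,s([(627,236),(719,232)]),.0525).round(3).tolist())
print('front',ray(c,s([(577,205),(768,197)]),.073).round(3).tolist())
print('deck',ray(c,s([(220,80),(415,60),(440,275),(234,298)]),.015).round(3).tolist())
print('lapfront',ray(c,s([(252,179),(398,162)]),.0225).round(3).tolist())
o,R=tool(); print(R.round(3))
Y=cloud(c).reshape(-1,3)
def rect(b,z,d,n):
    m=(Y[:,0]>b[0])&(Y[:,0]<b[1])&(Y[:,1]>b[2])&(Y[:,1]<b[3])&(abs(Y[:,2]-z)<d);P=Y[m]
    print(n,m.sum(),cv2.minAreaRect((P[:,:2]*1000).astype(np.float32)))
rect((.55,.9,-.42,-.05),.085,.005,'cabtop')
rect((.4,.83,.06,.38),.015,.006,'deck')
rect((.5,.9,.06,.38),.062,.006,'upst')
rect((.5,.9,.06,.38),.05,.006,'upst')
rect((.5,.597,-.4,-.05),.05,.02,'handle')
rect((.5,.9,.06,.38),.033,.012,'lap')
E
```

```text
cab [[0.804, -0.103, 0.085], [0.814, -0.365, 0.085], [0.61, -0.37, 0.085], [0.602, -0.108, 0.085]]
handle [[0.533, -0.184, 0.052], [0.538, -0.306, 0.052]]
front [[0.571, -0.117, 0.073], [0.58, -0.368, 0.073]]
deck [[0.764, 0.372, 0.015], [0.791, 0.1, 0.015], [0.488, 0.064, 0.015], [0.459, 0.34, 0.015]]
lapfront [[0.62, 0.32, 0.022], [0.643, 0.122, 0.022]]
[[ 0.     0.449  0.893]
 [-0.     0.893 -0.449]
 [-1.     0.     0.   ]]
cabtop 5737 ((696.0565795898438, -239.27200317382812), (233.8279266357422, 261.5985107421875), 2.262110710144043)
deck 5675 ((629.413330078125, 219.56776428222656), (311.8728942871094, 400.1536560058594), 89.62994384765625)
upst 22 ((688.057861328125, 273.91339111328125), (151.49996948242188, 306.94647216796875), 50.11576461791992)
upst 916 ((641.1165161132812, 224.61349487304688), (243.0843963623047, 238.5553741455078), 4.094076633453369)
handle 712 ((563.3743896484375, -242.70541381835938), (252.3492431640625, 66.15768432617188), 89.95785522460938)
lap 2570 ((637.3114624023438, 212.50790405273438), (300.1750183105469, 269.22833251953125), 89.04841613769531)
```

```bash
cat > go.py <<'E'
import sys; from h import *
# go.py x y z yang
x,y,z,a=map(float,sys.argv[1:5]); o,R=tool()
cur=np.degrees(np.arctan2(R[1,1],R[0,1])); d=R.T@(np.array([x,y,z])-o['ee_pos'])
print('shift',d.round(4),'roll',np.radians((cur-a+180)%360-180).round(4),'yang',cur.round(2),'pos',o['ee_pos'].round(4),'q',o['q'].round(1),'open',o['opening'].round(4),'F',o['wrist_force'].round(2),'t',o['time'],'tilt',R[:,0].round(4))
E
python3 go.py .5355 -.245 .15 2.26
```

```text
Traceback (most recent call last):
  File "go.py", line 5, in <module>
    print('shift',d.round(4),'roll',np.radians((cur-a+180)%360-180).round(4),'yang',cur.round(2),'pos',o['ee_pos'].round(4),'q',o['q'].round(1),'open',o['opening'].round(4),'F',o['wrist_force'].round(2),'t',o['time'],'tilt',R[:,0].round(4))
                                                                                                                                                       ^^^^^^^^^^^^^^^^^^
AttributeError: 'float' object has no attribute 'round'
```

```bash
sed -i "s/o\['opening'\].round(4)/round(float(o['opening']),4)/" go.py; python3 go.py .5355 -.245 .15 2.26
```

```text
shift [ 0.0813 -0.5284  0.5885] roll 1.0655 yang 63.31 pos [0.247  0.4914 0.2313] q [63.3  5.  10.1 95.1 -0.  90. ] open 0.0855 F [-0.08 -0.03 -0.45] t 1.3 tilt [ 0. -0. -1.]
```

apply_moves(commands=[[0.02,-0.528,0.588,1.065,-0.43],[0.02,-0.528,0.588,1.065,-0.43],[0.02,-0.528,0.588,1.065,-0.43],[0.02,-0.528,0.588,1.065,-0.43],[0.02,-0.528,0.588,1.065,-0.43],[0.02,-0.528,0.588,1.065,-0.43],[0.02,-0.528,0.588,1.065,-0.43],[0.02,-0.528,0.588,1.065,-0.43],[0.02,-0.528,0.588,1.065,-0.43],[0.02,-0.528,0.588,1.065,-0.43],[0.02,-0.528,0.588,1.065,-0.43],[0.02,-0.528,0.588,1.065,-0.43]], newtons=40)

```text
time: 2.5
ee_pos: [0.4661, -0.0693, 0.2164]
tcp_rot: [85.0, 89.9, -2.7]
wrist_force: [0.1, 1.3, 0.3]
opening: 0.0245
```

```bash
python3 go.py .5355 -.245 .10 2.26
```

```text
shift [0.1165 0.0622 0.1783] roll 0.0002 yang 2.27 pos [ 0.4661 -0.0693  0.2164] q [-8.5 -6.1 -2.6 93.5  0.  79.3] open 0.0245 F [0.14 1.26 0.33] t 2.5 tilt [ 0.001 -0.    -1.   ]
```

apply_moves(commands=[[0.05,0.062,0.178,0,-0.43],[0.05,0.062,0.178,0,-0.43],[0.05,0.062,0.178,0,-0.43],[0.05,0.062,0.178,0,-0.43],[0.09,0.062,0.178,0,-0.43],[0.116,0.062,0.178,0,-0.43],[0.116,0.062,0.178,0,-0.43],[0.116,0.062,0.178,0,-0.43]])

```text
time: 3.3
ee_pos: [0.5352, -0.2446, 0.1011]
tcp_rot: [95.1, 90.0, 7.3]
wrist_force: [-0.1, -0.1, 1.4]
opening: 0.0244
```

```bash
python3 - <<'E'
from h import *
for n in ['top','scene']:
    c=snap(n)
    f=c['frame'][170:320,340:500] if n=='top' else c['frame'][170:320,140:340]
    cv2.imwrite(f'pics/{n}2.png',cv2.resize(f,None,fx=4 if n=='top' else 3,fy=4 if n=='top' else 3,interpolation=cv2.INTER_CUBIC))
E
python3 go.py .5355 -.245 .028 2.26
```

```text
shift [ 0.0747 -0.0008  0.    ] roll 0.0007 yang 2.3 pos [ 0.5361 -0.2448  0.1027] q [-24.6   9.5   0.9  81.1   0.   63.1] open 0.0245 F [-0.14 -0.32  0.17] t 3.4 tilt [ 0.0036 -0.0012 -1.    ]
```

View pics/top2.png

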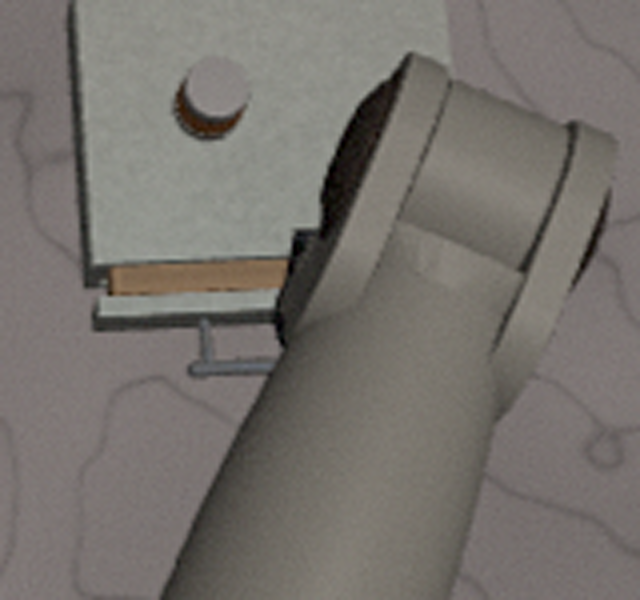

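apply_moves(commands=[[0.02,-0.001,0,0,-0.43],[0.04,-0.001,0,0,-0.43],[0.06,-0.001,0,0,-0.43],[0.075,-0.001,0,0,-0.43],[0.075,-0.001,0,0,-0.43]])

```text
time: 3.9
ee_pos: [0.5366, -0.2451, 0.029]
tcp_rot: [69.6, 89.6, -18.0]
wrist_force: [0.4, 0.2, 0.2]
opening: 0.0242
```

apply_moves(commands=[[0,0,0,0,-1],[0,0,0,0,-1],[0,0,0,0,-1],[0,0,0,0,-1]])

```text
time: 4.3
ee_pos: [0.5374, -0.2451, 0.0303]
tcp_rot: [70.8, 89.5, -16.8]
wrist_force: [0.3, 1.5, 6.5]
opening: 0.0097
```

```bash
python3 go.py .4155 -.2496 .028 2.26
```

```text
shift [ 0.0013 -0.1219 -0.0005] roll 0.0015 yang 2.34 pos [ 0.5374 -0.2451  0.0303] q [-24.6  10.9  -5.7  73.    0.1  63.1] open 0.0097 F [0.28 1.55 6.45] t 4.3 tilt [ 0.0087 -0.0026 -1.    ]
```

apply_moves(commands=[[0,-0.015,0,0,-1],[0,-0.03,0,0,-1],[0,-0.045,0,0,-1],[0,-0.06,0,0,-1],[0,-0.075,0,0,-1],[0,-0.09,0,0,-1],[0,-0.105,0,0,-1],[0,-0.115,0,0,-1],[0,-0.122,0,0,-1],[0,-0.124,0,0,-1],[0,-0.124,0,0,-1]])

```text
time: 5.4
ee_pos: [0.4136, -0.2503, 0.0303]
tcp_rot: [71.2, 89.4, -16.5]
wrist_force: [-1.2, 2.5, 6.3]
opening: 0.0094
```

```bash
python3 go.py .4155 -.2496 .028 2.26
```

```text
shift [ 0.0023  0.002  -0.0006] roll 0.0014 yang 2.34 pos [ 0.4136 -0.2503  0.0303] q [-31.3  -3.7 -21.   72.1   0.2  56.4] open 0.0094 F [-1.21  2.54  6.27] t 5.4 tilt [ 0.0099 -0.0029 -0.9999]
```

apply_moves(commands=[[0,-0.004,0,0,-1],[0,-0.008,0,0,-1],[0,-0.008,0,0,-1]])

```text
time: 5.7
ee_pos: [0.4081, -0.2505, 0.0304]
tcp_rot: [79.9, 89.1, -7.7]
wrist_force: [17.1, 3.1, -9.0]
opening: 0.0094
```

apply_moves(commands=[[0,0,0,0,-0.43],[0,0,0,0,-0.43],[0,0,0,0,-0.43],[-0.04,0,0,0,-0.43],[-0.08,0,0,0,-0.43],[-0.12,0,0,0,-0.43],[-0.16,0,0,0,-0.43],[-0.2,0,0,0,0],[-0.2,-0.05,-0.05,0,0],[-0.2,-0.05,-0.1,0,0],[-0.2,-0.05,-0.15,0,0],[-0.2,-0.05,-0.2,0,0]])

```text
time: 6.9
ee_pos: [0.3463, -0.0672, 0.2293]
tcp_rot: [78.9, 89.0, -8.8]
wrist_force: [2.0, 0.6, 0.6]
opening: 0.043
```

```bash
python3 go.py .4155 -.2496 .028 92.26
python3 - <<'E'
from h import *
for n in ['top','scene']:
    c=snap(n); X=cloud(c)
    for o in ['strip','cabinet_drawer0_handle']:
        for r in cams.spot_in(o,n)[:2]: print(n,o,round(r['confidence'],2),np.round(r['rect'],1))
    f=c['frame'][190:310,350:480] if n=='top' else c['frame'][170:300,170:370]
    k=5 if n=='top' else 4
    cv2.imwrite(f'pics/{n}3.png',cv2.resize(f,None,fx=k,fy=k,interpolation=cv2.INTER_CUBIC))
E
```

```text
shift [0.2029 0.0585 0.1843] roll -1.5706 yang 2.27 pos [ 0.3463 -0.0672  0.2293] q [-11.  -22.8 -14.4  97.4   0.   76.7] open 0.043 F [1.98 0.57 0.6 ] t 6.9 tilt [ 0.0169 -0.0026 -0.9999]
top strip 0.77 [389.1 247.7 431.9 278.1]
top cabinet_drawer0_handle 0.59 [367.6 236.8 458.7 310.2]
scene strip 0.55 [241.7 212.6 279.8 232. ]
scene cabinet_drawer0_handle 0.76 [222.4 192.4 311.2 246.7]
```

View pics/top3.png

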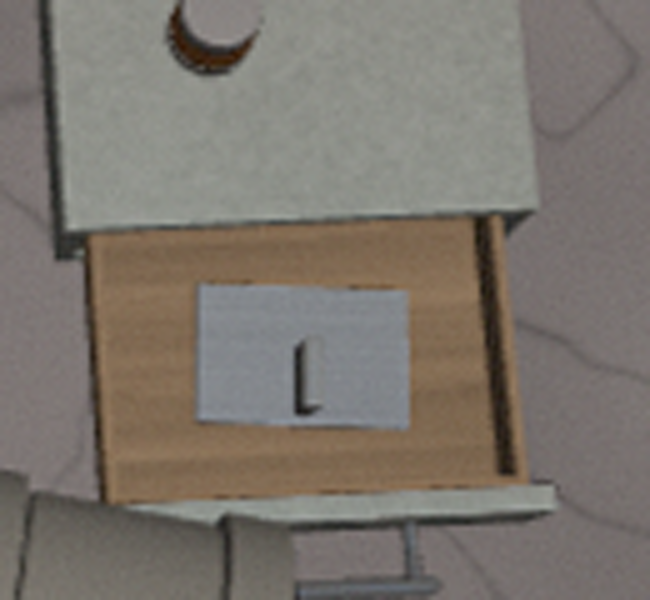

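Run:
```python
from h import *
c=load('top'); s=lambda a:[[350+(x+.5)/5-.5,190+(y+.5)/5-.5] for x,y in a]
P=ray(c,s([(197,283),(408,291),(409,428),(198,420)]),.026); print(P.round(4).tolist(),P.mean(0).round(4))
d=(P[0]+P[1]-P[2]-P[3])/2; e=(P[0]+P[3]-P[1]-P[2])/2; print(np.degrees(np.arctan2(d[1],d[0])),np.degrees(np.arctan2(-e[0],e[1])),np.linalg.norm(d),np.linalg.norm(e))
print('rib',ray(c,s([(306,338),(322,336),(322,408),(300,413)]),.062).round(4).tolist())
X=cloud(c); l,t,r,b=389,247,432,279; Q=X[t:b,l:r].reshape(-1,3)
g=Q[abs(Q[:,2]-.062)<.008]; print('ribtop depth',len(g),g.min(0),g.max(0),np.median(g,0))
b=Q[abs(Q[:,2]-.026)<.004]; print(np.median(b,0))
# refined by colour: blade bluish vs wood
f=c['frame'].astype(int); m=np.zeros(f.shape[:2],np.uint8); m[240:285,380:440]=(f[240:285,380:440,0]>f[240:285,380:440,2]-2)*255
n,lab,st,_=cv2.connectedComponentsWithStats(m); k=1+st[1:,4].argmax(); v,u=np.where(lab==k)
W=ray(c,np.c_[u,v],.026); print('mask',st[k],cv2.minAreaRect((W[:,:2]*1000).astype(np.float32)))
```

```text
[[0.5833, -0.1912, 0.026], [0.5779, -0.311, 0.026], [0.4995, -0.3074, 0.026], [0.5048, -0.189, 0.026]] [ 0.5414 -0.2496  0.026 ]
-2.126650413784608 -2.5616811643432302 0.07851380386285646 0.11917570073742598
rib [[0.5448, -0.2452, 0.062], [0.5459, -0.254, 0.062], [0.5058, -0.2522, 0.062], [0.5031, -0.24, 0.062]]
ribtop depth 61 [ 0.50612406 -0.25506372  0.05431991] [ 0.54597777 -0.24323308  0.06905962] [ 0.52624224 -0.24865412  0.06142316]
[ 0.5401624  -0.24442357  0.02564759]
mask [ 389  247   43   29 1117] ((541.3033447265625, -249.10833740234375), (118.68122863769531, 78.10430145263672), 87.5779800415039)
```

```bash
python3 go.py .5263 -.2487 .12 87.6
```

```text
shift [0.1124 0.1695 0.1867] roll -1.4876 yang 2.37 pos [ 0.3474 -0.0689  0.2291] q [-11.2 -22.5 -14.3  97.3   0.   76.4] open 0.0429 F [ 0.48 -0.64 -0.51] t 7.2 tilt [ 0.0161 -0.0026 -0.9999]
```

apply_moves(commands=[[0.0,0.169,0.187,-1.488,0],[0.0,0.169,0.187,-1.488,0],[0.03,0.169,0.187,-1.488,0],[0.06,0.169,0.187,-1.488,0],[0.09,0.169,0.187,-1.488,0],[0.112,0.169,0.187,-1.488,0],[0.112,0.169,0.187,-1.488,0],[0.112,0.169,0.187,-1.488,0],[0.112,0.169,0.187,-1.488,0],[0.112,0.169,0.187,-1.488,0],[0.112,0.169,0.187,-1.488,0]])

```text
time: 8.3
ee_pos: [0.5249, -0.2512, 0.1196]
tcp_rot: [-6.3, 89.1, -8.8]
wrist_force: [0.2, -0.3, 0.4]
opening: 0.0424
```

```bash
python3 go.py .5263 -.2487 .030 87.6
```

```text
shift [ 0.0897  0.0027 -0.    ] roll -0.001 yang 87.54 pos [ 0.5249 -0.2512  0.1196] q [-25.7   7.7   0.7  82.2   0.3 -23.2] open 0.0424 F [ 0.18 -0.33  0.45] t 8.3 tilt [ 0.0149 -0.0023 -0.9999]
```

apply_moves(commands=[[0.03,0.003,0,0,0],[0.06,0.003,0,0,0],[0.08,0.003,0,0,0],[0.09,0.003,0,0,0],[0.09,0.003,0,0,0]])

```text
time: 8.8
ee_pos: [0.5252, -0.249, 0.0282]
tcp_rot: [-3.0, 89.3, -5.7]
wrist_force: [-0.1, -0.6, 0.4]
opening: 0.0427
```

```bash
python3 go.py .5263 -.2487 .030 87.6
```

```text
shift [-0.0018  0.0003  0.0011] roll -0.0048 yang 87.33 pos [ 0.5252 -0.249   0.0282] q [-25.5   9.5  -7.5  72.4   0.2 -22.8] open 0.0427 F [-0.08 -0.57  0.43] t 8.8 tilt [ 0.0125 -0.0012 -0.9999]
```

apply_moves(commands=[[-0.002,0,0,0,-1],[-0.002,0,0,0,-1],[-0.002,0,0,0,-1],[-0.002,0,0,0,-1],[-0.002,0,0,0,-1]], newtons=60)

```text
time: 9.3
ee_pos: [0.526, -0.2496, 0.0318]
tcp_rot: [-7.8, 89.1, -10.5]
wrist_force: [-0.1, -0.7, 6.2]
opening: 0.0087
```

```bash
python3 go.py .5263 -.2487 .20 87.6
```

```text
shift [-0.1682  0.0005  0.0028] roll -0.0052 yang 87.3 pos [ 0.526  -0.2496  0.0318] q [-25.5   9.4  -7.2  72.6   0.2 -22.8] open 0.0087 F [-0.07 -0.73  6.16] t 9.3 tilt [ 0.0148 -0.0027 -0.9999]
```

apply_moves(commands=[[-0.02,0,0,0,-1],[-0.05,0,0,0,-1],[-0.08,0,0,0,-1],[-0.11,0,0,0,-1],[-0.14,0,0,0,-1],[-0.155,0,0,0,-1],[-0.155,0,0,0,-1]])

```text
time: 10.0
ee_pos: [0.5246, -0.2495, 0.1895]
tcp_rot: [-11.2, 88.9, -13.9]
wrist_force: [-0.7, -0.5, -1.9]
opening: 0.0092
```

```bash
python3 go.py .535 .2093 .12 96.1
```

```text
shift [ 0.0676  0.459  -0.0125] roll -0.1536 yang 87.3 pos [ 0.5246 -0.2495  0.1895] q [-25.5   7.5   8.1  89.6   0.2 -22.8] open 0.0092 F [-0.7  -0.54 -1.89] t 10.0 tilt [ 0.0186 -0.0046 -0.9998]
```

apply_moves(commands=[[0,0.03,0,0,-1],[0,0.07,0,-0.02,-1],[0,0.11,0,-0.05,-1],[0,0.155,-0.003,-0.08,-1],[0,0.2,-0.006,-0.11,-1],[0,0.245,-0.01,-0.154,-1],[0,0.29,-0.012,-0.154,-1],[0,0.335,-0.012,-0.154,-1],[0.01,0.38,-0.012,-0.154,-1],[0.03,0.42,-0.012,-0.154,-1],[0.05,0.45,-0.012,-0.154,-1],[0.067,0.459,-0.012,-0.154,-1]])

```text
time: 11.2
ee_pos: [0.5344, 0.212, 0.1177]
tcp_rot: [-23.0, 89.0, -16.7]
wrist_force: [-0.6, -0.4, -1.7]
opening: 0.0096
```

```bash
python3 go.py .535 .2093 .03 96.1
python3 - <<'E'
from h import *
for n in ['top','scene']:
    c=snap(n)
f=c['frame'][190:390,280:480]
cv2.imwrite('pics/scene4.png',cv2.resize(f,None,fx=3,fy=3,interpolation=cv2.INTER_CUBIC))
E
```

```text
shift [ 0.0877 -0.0022 -0.0011] roll 0.0033 yang 96.29 pos [0.5344 0.212  0.1177] q [21.9  6.8 -0.5 81.9 -0.6 15.6] open 0.0096 F [-0.56 -0.41 -1.66] t 11.2 tilt [ 0.0163 -0.0049 -0.9999]
```

View pics/scene4.png

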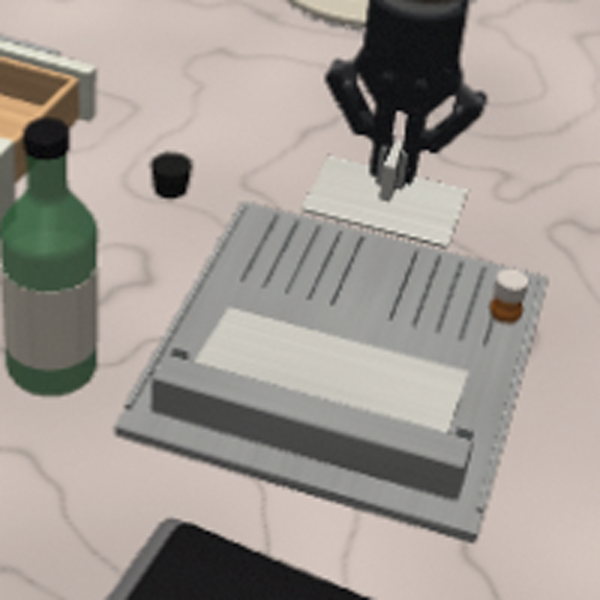

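Run:
```python
from h import *
c=load('scene'); s=lambda a:[[280+(x+.5)/3-.5,190+(y+.5)/3-.5] for x,y in a]
L=ray(c,s([(468,372),(236,308)]),.023); print('lapfront L,R',L.round(4).tolist(),L.mean(0))
e=L[0]-L[1]; print(np.degrees(np.arctan2(-e[0],e[1])),np.linalg.norm(e))
print('deckfront',ray(c,s([(547,276),(243,203)]),.017).round(4).tolist(),'back',ray(c,s([(476,530),(117,428)]),.012).round(4).tolist())
print('upst top front',ray(c,s([(473,450),(157,364)]),.062).round(4).tolist())
# lap plane edge fit from depth: deck/lap step in both cams
th=np.radians(6.1); ax=np.array([np.cos(th),np.sin(th)]); ay=np.array([-ax[1],ax[0]])
for n in ['scene','top']:
    Y=cloud(load(n)).reshape(-1,3); Y=Y[np.isfinite(Y[:,0])]
    D=(Y[:,:2]-[.72,.2291]); u=D@ax; v=D@ay
    w=(abs(v)<.08)
    for lo in np.arange(-.11,-.07,.004):
        m=w&(u>lo)&(u<lo+.004); print(n,lo.round(3),m.sum(),np.median(Y[m,2]).round(4) if m.any() else '')
```

```text
lapfront L,R [[0.6179, 0.3193, 0.023], [0.6388, 0.1261, 0.023]] [0.62836355 0.22270288 0.023     ]
6.159764281434035 0.19433633538057735
deckfront [[0.4617, 0.341, 0.017], [0.4977, 0.0663, 0.017]] back [[0.7603, 0.3745, 0.012], [0.797, 0.1024, 0.012]]
upst top front [[0.7359, 0.3558, 0.062], [0.7673, 0.1195, 0.062]]
scene -0.11 85 0.0125
scene -0.106 46 0.0131
scene -0.102 6 0.0144
scene -0.098 0 
scene -0.094 12 0.0223
scene -0.09 37 0.0243
scene -0.086 68 0.025
scene -0.082 66 0.0257
scene -0.078 58 0.0265
scene -0.074 65 0.027
top -0.11 19 0.0116
top -0.106 41 0.0115
top -0.102 35 0.0121
top -0.098 41 0.0127
top -0.094 44 0.0137
top -0.09 60 0.0146
top -0.086 47 0.0239
top -0.082 39 0.0257
top -0.078 41 0.0263
top -0.074 41 0.0262
```

```bash
python3 go.py .5367 .2096 .025 96.5
```

```text
shift [ 0.0914 -0.0001  0.002 ] roll -0.0043 yang 96.25 pos [0.5335 0.2101 0.1164] q [21.8  6.9 -0.6 82.  -0.6 15.5] open 0.0088 F [-1.38 -0.93 -1.93] t 11.3 tilt [ 0.0129 -0.0067 -0.9999]
```

apply_moves(commands=[[0.03,0,0.002,-0.004,-1],[0.055,0,0.002,-0.004,-1],[0.075,0,0.002,-0.004,-1],[0.086,0,0.002,-0.004,-1],[0.091,0,0.002,-0.004,-1],[0.091,0,0.002,-0.004,-1]], newtons=80)

```text
time: 11.9
ee_pos: [0.5367, 0.2093, 0.0256]
tcp_rot: [-34.3, 89.2, -27.8]
wrist_force: [0.4, -0.1, -1.4]
opening: 0.0086
```

```bash
python3 go.py .5367 .2096 .0218 96.5
```

```text
shift [ 0.0038  0.0004 -0.    ] roll -0.0008 yang 96.45 pos [0.5367 0.2093 0.0256] q [21.6  9.  -8.3 72.1 -0.6 15.2] open 0.0086 F [ 0.44 -0.12 -1.4 ] t 11.9 tilt [ 0.0129 -0.0068 -0.9999]
```

apply_moves(commands=[[0.001,0,0,0,-1],[0.002,0,0,0,-1],[0.003,0,0,0,-1],[0.003,0,0,0,-1]])

```text
time: 12.3
ee_pos: [0.5369, 0.2093, 0.0229]
tcp_rot: [-33.2, 89.2, -26.7]
wrist_force: [-0.2, -0.3, -1.8]
opening: 0.0081
```

```bash
python3 go.py .5367 .2096 .0218 96.5;python3 - <<'E'
from h import *
c=snap('scene')
X=cloud(c); th=np.radians(6.5); ax=np.array([np.cos(th),np.sin(th)]); ay=np.array([-ax[1],ax[0]])
D=X[...,:2]-[.7205,.2305]; u=D@ax; v=D@ay
for lo in np.arange(-.215,-.11,.006):
    r=[]
    for a,b in ((-.055,-.02),(.02,.055)):
        m=(u>lo)&(u<lo+.006)&(v>a)&(v<b); r.append((int(m.sum()),round(float(np.median(X[m][:,2])),4)))
    print(lo.round(3),r)
f=c['frame'][230:350,320:480]
cv2.imwrite('pics/scene5.png',cv2.resize(f,None,fx=5,fy=5,interpolation=cv2.INTER_CUBIC))
E
```

```text
shift [ 0.0011  0.0003 -0.0002] roll -0.0008 yang 96.46 pos [0.5369 0.2093 0.0229] q [21.6  9.1 -8.5 71.8 -0.6 15.2] open 0.0081 F [-0.16 -0.33 -1.76] t 12.3 tilt [ 0.0132 -0.0066 -0.9999]
-0.215 [(42, 0.5028), (24, 0.5071)]
-0.209 [(85, 0.3272), (33, 0.4889)]
-0.203 [(55, 0.0988), (41, 0.2306)]
-0.197 [(53, 0.0841), (65, 0.1188)]
-0.191 [(63, 0.0971), (100, 0.192)]
-0.185 [(103, 0.119), (160, 0.138)]
-0.179 [(223, 0.1184), (299, 0.1336)]
-0.173 [(125, 0.234), (213, 0.2472)]
-0.167 [(157, 0.2513), (253, 0.3932)]
-0.161 [(187, 0.2491), (412, 0.3559)]
-0.155 [(119, 0.4556), (689, 0.3732)]
-0.149 [(133, 0.4459), (335, 0.3623)]
-0.143 [(169, 0.4229), (148, 0.3094)]
-0.137 [(279, 0.3461), (70, 0.293)]
-0.131 [(154, 0.4486), (36, 0.0129)]
-0.125 [(29, 0.0126), (22, 0.0122)]
-0.119 [(22, 0.0132), (19, 0.0126)]
-0.113 [(22, 0.0117), (26, 0.0127)]
```

View pics/scene5.png

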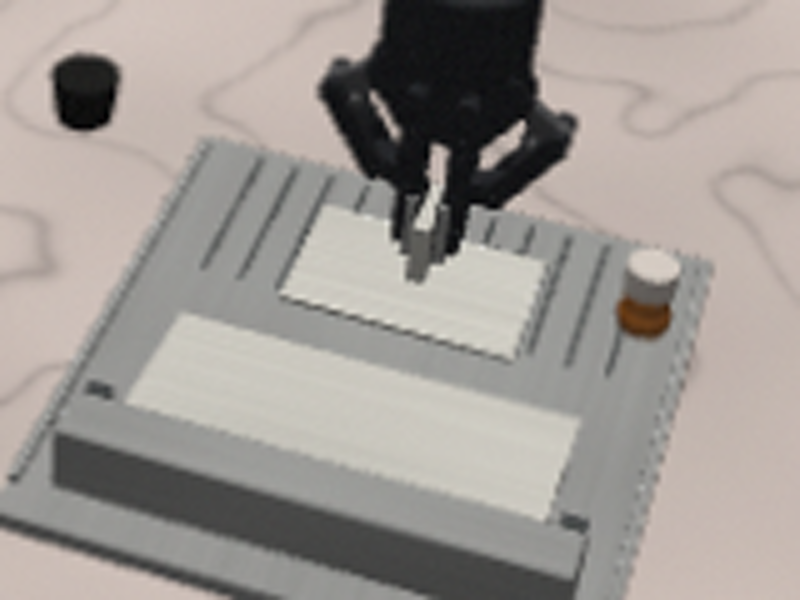

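apply_moves(commands=[[0.0015,0,0,0,-1],[0.0025,0,0,0,-1],[0.0025,0,0,0,-1]])

```text
time: 12.65
ee_pos: [0.5372, 0.2093, 0.0219]
tcp_rot: [-29.6, 89.1, -23.1]
wrist_force: [-4.4, -4.0, 9.7]
opening: 0.0087
```

```bash
python3 go.py .5367 .2096 .0218 96.5
```

```text
shift [ 0.0001  0.0003 -0.0005] roll -0.0008 yang 96.45 pos [0.5372 0.2093 0.0219] q [21.6  9.1 -8.6 71.6 -0.6 15.1] open 0.0087 F [-4.44 -3.96  9.66] t 12.65 tilt [ 0.0144 -0.0061 -0.9999]
```

Run:
```python
from h import *
o,R=tool(); a=np.radians(6.5); print((R.T@[np.cos(a)*.05,np.sin(a)*.05,0]).round(5))
```

```text
[6.8e-04 4.0e-05 5.0e-02]
```

apply_moves(commands=[[0.0005,0,0.004,0,-1],[0.0006,0,0.009,0,-1],[0.0007,0,0.014,0,-1],[0.0007,0,0.019,0,-1],[0.0008,0,0.024,0,-1],[0.0009,0,0.029,0,-1],[0.0009,0,0.034,0,-1],[0.001,0,0.039,0,-1],[0.0011,0,0.044,0,-1],[0.0011,0,0.046,0,-1],[0.0011,0,0.046,0,-1]])

```text
time: 13.75
ee_pos: [0.5836, 0.2149, 0.0219]
tcp_rot: [-26.0, 89.1, -19.5]
wrist_force: [-2.1, 0.7, 5.5]
opening: 0.0087
```

```bash
python3 go.py .6 .2166 .0218 96.5;python3 - <<'E'
from h import *
c=snap('scene')
f=c['frame'][230:350,320:480]
cv2.imwrite('pics/scene6.png',cv2.resize(f,None,fx=5,fy=5,interpolation=cv2.INTER_CUBIC))
E
```

```text
shift [ 0.0004 -0.0001  0.0164] roll -0.0006 yang 96.46 pos [0.5836 0.2149 0.0219] q [20.5 15.1 -1.6 72.6 -0.6 14. ] open 0.0087 F [-2.13  0.74  5.53] t 13.75 tilt [ 0.015  -0.0053 -0.9999]
```

View pics/scene6.png

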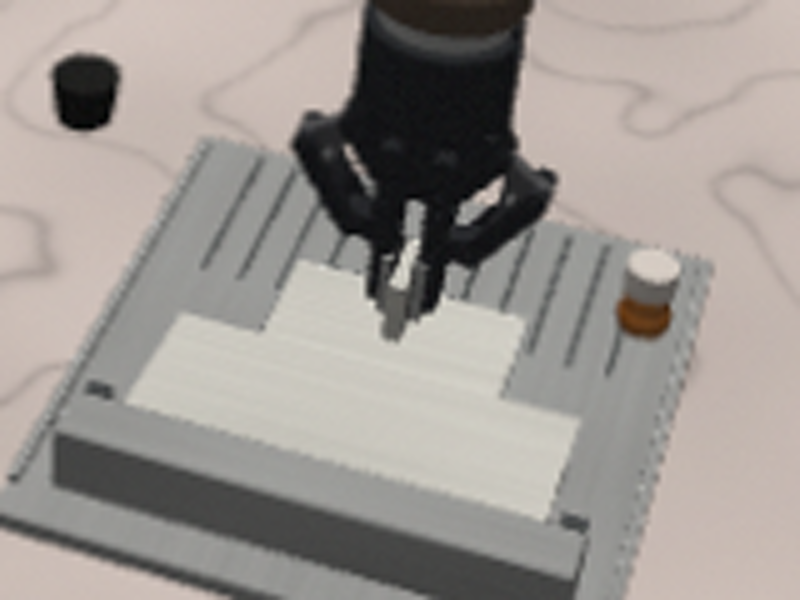

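apply_moves(commands=[[0.0006,0,0.004,0,-1],[0.0007,0,0.007,0,-1],[0.0007,0,0.01,0,-1],[0.0007,0,0.013,0,-1],[0.0008,0,0.015,0,-1],[0.0008,0,0.015,0,-1]])

```text
time: 14.4
ee_pos: [0.5992, 0.217, 0.0219]
tcp_rot: [-22.4, 89.1, -15.9]
wrist_force: [-1.7, 0.1, 5.8]
opening: 0.0086
```

apply_moves(commands=[[0.0006,0,0.002,0,-1],[0.0006,0,0.004,0,-1],[0.0006,0,0.004,0,-1]])

```text
time: 14.7
ee_pos: [0.6037, 0.2178, 0.0219]
tcp_rot: [-19.3, 89.0, -12.8]
wrist_force: [-2.0, -0.9, 5.8]
opening: 0.0084
```

```bash
python3 go.py .6048 .2173 .0218 96.5
```

```text
shift [ 0.0001 -0.0006  0.001 ] roll -0.0003 yang 96.49 pos [0.6037 0.2178 0.0219] q [20.1 17.6  1.5 73.1 -0.5 13.6] open 0.0084 F [-2.04 -0.92  5.76] t 14.7 tilt [ 0.0164 -0.0037 -0.9999]
```

apply_moves(commands=[[0.0006,0,0.001,0,-1],[0.0006,0,0.002,0,-1],[0.0006,0,0.002,0,-1]])

```text
time: 15.0
ee_pos: [0.604, 0.2179, 0.0219]
tcp_rot: [-23.7, 89.2, -17.1]
wrist_force: [-15.5, -3.5, 13.9]
opening: 0.0086
```

apply_moves(commands=[[0.0006,0,0.001,0,-1],[0.0006,0,0.002,0,-1],[0.0006,0,0.002,0,-1]])

```text
time: 15.3
ee_pos: [0.604, 0.2179, 0.022]
tcp_rot: [-33.8, 89.5, -27.3]
wrist_force: [-17.1, -3.2, 15.8]
opening: 0.0089
```

apply_moves(commands=[[0.001,0,0.0004,0,-1],[0.001,0,0.0004,0,-1],[0.001,0,0.0004,0,-1],[0.001,0,0.0004,0,-1],[0.001,0,0.0004,0,-1]])

```text
time: 15.8
ee_pos: [0.6039, 0.2179, 0.022]
tcp_rot: [-36.1, 89.5, -29.5]
wrist_force: [-9.8, -2.5, 12.0]
opening: 0.0089
```

```bash
python3 go.py .604 .2179 .0218 96.5;python3 - <<'E'
from h import *
c0=load('scene'); c=snap('scene')
f=c['frame'][170:350,230:480]
cv2.imwrite('pics/scene7.png',cv2.resize(f,None,fx=3.2,fy=3.2,interpolation=cv2.INTER_CUBIC))
X=cloud(c); X0=cloud(c0); th=np.radians(6.5); ax=np.array([np.cos(th),np.sin(th)]); ay=np.array([-ax[1],ax[0]])
for Y in (X0,X):
    D=Y[...,:2]-[.7205,.2305]; u=D@ax; v=D@ay
    print([round(float(np.median(Y[(u>lo)&(u<lo+.01)&(abs(v-vv)<.02)&(Y[...,2]<.06)][:,2])),4) for lo in (-.088,-.07,-.04,-.02) for vv in (-.075,.075)])
m=(u>-.14)&(u<-.125)&(abs(v)>.02)&(abs(v)<.055)&(Y[...,2]<.03); print('blade z',np.median(Y[m][:,2]))
print(bot.get_obs()['wrist_force'])
E
```

```text
shift [ 0.0002 -0.      0.0001] roll 0.0005 yang 96.53 pos [0.6039 0.2179 0.022 ] q [20.  18.2  2.2 73.7 -0.4 13.5] open 0.0089 F [-9.82 -2.54 12.  ] t 15.8 tilt [ 0.0075 -0.0042 -1.    ]
[0.0257, 0.0253, 0.0285, 0.0286, 0.0304, 0.0335, 0.0346, 0.0362]
[0.0258, 0.0252, 0.0283, 0.0286, 0.0312, 0.0331, 0.0352, 0.0356]
blade z 0.01703240999768334
[-9.90514853 -2.28574709 11.83070949]
```

View pics/scene7.png

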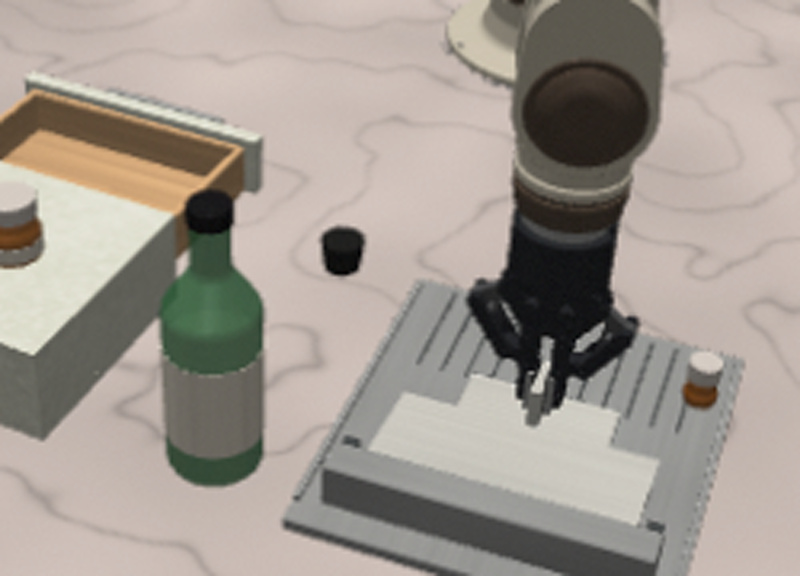

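```bash
python3 -c "
from h import *
print(bot.job_done()); o=bot.get_obs(); print(o['ee_pos'],o['wrist_force'],o['opening'],o['time'])"
```

```text
the job is handed in; nothing more can be done
None
the job is handed in; nothing more can be done
```

I pulled the drawer out to its end stop and left it open. I lifted the strip out by its rib, laid it flat on the deck and slid it under the lap until it touched the stop. I handed the job in at about 16 s of the 61 s, with the strip still gripped and pressed down. No verdict is reported.

Last checks before handing in:

- **Position:** the arm met the stop (forward force rose to about 15 N) with the strip's origin estimated at −0.102 m in the drainer frame, in the middle of the allowed band. The sideways offset is near zero by estimate. The strip looked square to the lap in the picture.
- **Flat and pressed:** the blade top measured 17 mm against 16 mm expected. The press was about 12 N down and about 10 N forward against the stop. The grip was set to 80 N.
- **Lap:** depth readings on it stayed within 1 mm of those taken just before the final push, so it was not lifted.
- **Bystanders:** the bung, wine bottle, sample jar and deck vial looked undisturbed in the last picture. I did not re-measure them. The beaker, wine glass and reagent bottle were outside that crop, but nothing passed near them after the start.

No check failed. My estimates of the drainer's position differed by about 2–3 mm between the two cameras, and meeting the stop settled that. The drawer opening was judged from the end-stop force (17 N) and the pictures, not read directly.

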